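# Zero the kitchen scale with the ramekin on it

### The job

Get the kitchen scale ready: while its platform is still empty, switch it on with the long bar key, let that up, then press the square key. Next take the glass ramekin from the counter, set it down upright (not dropped) wholly on the scale's steel platform, let go of it, and press the round key to zero the scale. Press each key right down and let it spring back, one key at a time, never the cross-shaped key, and leave the other things on the counter where they are.

Things in the scene. Friction and masses are not known exactly. Their poses are not given: they have to be found in the camera images.
- scale: Grey kitchen scale, 250 x 250 mm, fixed to the counter. Origin at the centre of its underside, on the counter; own x points from the key panel to the platform (away from the robot), y to the left, z up. The key panel, 45 mm high, lies along its near side: four keys in one row along y at x = -85 mm, y = -81, -27, 27 and 81 mm; which key is at which place varies.
- platform (a point): Centre of the top face of the steel weighing platform, 62 mm above the counter; the platform measures 150 mm along the scale's x and 220 mm along its y; axes as the scale's.
- bar_key_top (a point): Long bar key, 46 mm along the row by 18 mm. White plastic spring key, travel 7 mm straight down, about 5 N to press fully, springs back by itself. This point is the centre of its top face, 59 mm above the counter at rest (14 mm above the panel).
- square_key_top (a point): Square key, 28 x 28 mm. White plastic spring key, travel 7 mm straight down, about 5 N to press fully, springs back by itself. This point is the centre of its top face, 59 mm above the counter at rest (14 mm above the panel).
- round_key_top (a point): Round key, 32 mm across. White plastic spring key, travel 7 mm straight down, about 5 N to press fully, springs back by itself. This point is the centre of its top face, 59 mm above the counter at rest (14 mm above the panel).
- cross_key_top (a point): Cross-shaped (plus sign) key, arms 36 mm long and 12 mm wide; not to be pressed. White plastic spring key, travel 7 mm straight down, about 5 N to press fully, springs back by itself. This point is the centre of its top face, 59 mm above the counter at rest (14 mm above the panel).
- bar_key (a joint): bar key: Travel of that key in m: 0 = up, 0.007 = fully down; it counts as pressed beyond 0.005 and as let up below 0.0025.
- square_key (a joint): square key: Travel of that key in m: 0 = up, 0.007 = fully down; it counts as pressed beyond 0.005 and as let up below 0.0025.
- round_key (a joint): round key: Travel of that key in m: 0 = up, 0.007 = fully down; it counts as pressed beyond 0.005 and as let up below 0.0025.
- cross_key (a joint): cross key: Travel of that key in m: 0 = up, 0.007 = fully down; it counts as pressed beyond 0.005 and as let up below 0.0025.
- ramekin: Clear glass ramekin, open cup 50 mm high, 66 mm across at the rim and 62 mm at the foot, wall 4 mm, about 160 g. Stands on the counter to one side of the scale. Origin at the centre of its underside, z up.
- bowl: Stainless bowl, 130 mm across, 55 mm high, stands on the other side of the scale; leave alone. Origin at the centre of its underside.
- spatula: Short wooden spatula, 190 mm long, lying crosswise on the counter at the right, beside the scale; leave alone. Origin at the middle of its underside.
- jar: Amber glass jar with lid, 72 mm across, 100 mm high, behind the scale; leave alone. Origin at the centre of its underside.
- mug: White mug, 80 mm across, 90 mm high, behind the scale on the right; leave alone. Origin at the centre of its underside.
- can: Food can, 74 mm across, 110 mm high, at the left; leave alone. Origin at the centre of its underside.
There are look-alikes about, which are no part of the job. Leave any brown or green look-alike of the ramekin alone.

How it is judged:
By the outcome, as a careful person would: the job done as asked, in the order asked, and still so for the second after the job is handed in, with the robot touching nothing.
It also fails if it takes over 64 s, if anything falls off the work surface, if the arm or the gripper's body presses on something with over 40 N, if the wrist force passes 120 N, or if a joint passes its speed limit or range.

### The arm

A 6-joint arm with a two-finger parallel gripper is mounted at the origin on the work surface. World frame = base frame: x ahead of the robot, y to its left, z up, the work surface at z = 0. Lengths are in m, angles in rad, forces in N, time in s.
With the tool pointing down it reaches from about 0.35 to 0.85 m from the base axis. Payload 8.1 kg.
Tool frame: the origin (TCP) lies between the finger pads; the fingertips stand 11 mm ahead of it and the grasp point (between the pads) lies 8 mm behind it (tips_ahead is the z of the fingertips in the tool frame, in m); z points along the fingers, y is the line along which they close (so a half turn about z gives the same grasp; the last joint's range is limited). The gripper opens to 93 mm and grips with 3 to 60 N. Pads are 15 mm wide; open, the fingers measure 128 mm over their backs; the gripper's body (75 mm by 188 mm) begins 65 mm behind the grasp point.
Start: joints at [-1.239, 0.13, 1.488, -0, 1.523, -0.085], TCP at [0.243, -0.549, 0.201] pointing down, gripper open.
Joint ranges: [-2.96, 2.96], [-0.89, 2.26], [0.02, 2.5], [-1.34, 4.48], [0, 2.73], [-2.66, 2.66]. Speed limits (rad/s): [2.39, 2.39, 2.79, 3.14, 3.14, 3.14].

### API

Orientations are given as a rotation vector (axis times angle).
In Python, from plant import read_state, read_camera, close_job, tips_ahead gives the robot as it stands. The module is installed in compiled form; this text tells all that it offers.
- The arm moves only by the tool move_arm, never from a script. Its argument "plan" is a list of rows, each a list of 7 numbers: the turn, a rotation vector about the tool's x, y, z in units of 6 degrees (1.0 is 6 degrees), then the shift along the tool's x, y, z in units of 25 mm (1.0 is 25 mm), then the finger opening in mm, from 0 to 93. A call has exactly 10 rows; each row shifts and turns the commanded pose from where the row before left it, along the tool's axes as they then stand; what a row does not reach is not made up. A row lasts 1/10 s, in which the tool goes at most 50 mm and 8.59 degrees, less where a joint would pass 70% of its speed; a pose out of reach is approached as far as the arm can. A call is refused whole if a number of a shift passes 1 or a number of a turn 1, either way. A call with a gripper value outside its range is refused whole. The fingers move at their own pace and stop on an object; "force" is the grip in N (left out, the last holds). Time passes only in rows, so rows that do not move let the fingers close, or fill a call up. It gives the time, the measured TCP pose, the force, the opening and the grip force at its end, in the units of the state.
- read_state(): the state, without advancing time (a new reading comes with each control period).
- read_camera(name): name is "side" or "top" or "wrist"; returns a dict with "frame" (420x560x3 uint8, red, green, blue), "z_map" (420x560 float32, m along the optical axis (not along the pixel's ray), 0 where there is no reading), "fx", "fy", "cx", "cy" (pixels), "rvec" (rotation vector, rad) and "tvec" (3), from world to camera coordinates, as OpenCV has them. Camera axes: x right, y down, z forward; pixel columns grow to the right and rows downward; lengths in m; the calibration is good to about 2 mm. A picture is of the moment at which its call begins.
- close_job(): hands the job in; it is judged then, once.
The state is a dict: "t": time; "q": joint angles; "dq": joint speeds; "joint_torque": joint torques, N m; "tool_pos": TCP position; "orientation": TCP orientation; "force": force on the tool from outside, world axes, zero at the start; "wrist_torque": the same for the moment, N m; "opening": finger opening in m; "gripper_force": force on a finger pad.
Only numpy, scipy, OpenCV 4.12 (cv2) and the standard library are available. Lean on these libraries where they do the work, as an engineer would, in place of code of your own. Each camera call takes 0.05 s, during which the arm holds its last target. There are 200 camera calls.

## Working session

There is one attempt and no reset: what is moved stays moved. The work goes in short steps, Python scripts to look and compute and a tool call to move; the robot and the scene stay as the last step left them, time stands still between calls to the robot, and variables do not carry over. Pictures are saved under pics/ and viewed, at most 10 in all, crops included, and the job is handed in when it is done.

Besides the shell and the picture viewer there is one more tool, called after "Emit:" as name([rows], argument=value, ...), one row to a line, values as JSON. move_arm: Moves the arm, as the interface text tells. Its arguments: {"type":"object","properties":{"plan":{"type":"array","items":{"type":"array","items":{"type":"number"}}},"force":{"type":"number"}},"required":["plan"]}

```bash
mkdir -p pics; cat > h.py <<'E'
import numpy as np, cv2
from plant import *
def cam(n):
    c=read_camera(n); c['R']=cv2.Rodrigues(np.array(c['rvec'],float))[0]; c['t']=np.array(c['tvec'],float); return c
def ray(c,u,v,z):
    d=c['R'].T@np.array([(u-c['cx'])/c['fx'],(v-c['cy'])/c['fy'],1]); o=-c['R'].T@c['t']
    return o+d*(z-o[2])/d[2]
def cloud(c):
    v,u=np.mgrid[:420,:560]; Z=c['z_map']
    P=np.stack([(u-c['cx'])/c['fx']*Z,(v-c['cy'])/c['fy']*Z,Z],-1)
    W=(P-c['t'])@c['R']; W[Z==0]=np.nan; return W
def save(n,im,s=1): cv2.imwrite('pics/'+n,cv2.resize(im[:,:,::-1],None,fx=s,fy=s,interpolation=cv2.INTER_CUBIC))
E
python3 - <<'E'
from h import *
for n in ('top','side'):
    c=cam(n); save(n+'.png',c['frame'],1.4); print(n,-c['R'].T@c['t'],c['fx'])
s=read_state(); print(s['t'],s['tool_pos'],s['orientation'],tips_ahead)
E
```

```text
top [0.40366889 0.03260029 1.13186033] 398.31859252674195
side [0.0187761  0.80137883 0.80759301] 507.45438679505276
0.1 [ 0.24273083 -0.54807673  0.19966443] [-3.07194089e+00 -6.49604153e-01  3.00598680e-04] 0.011
```

View pics/top.png

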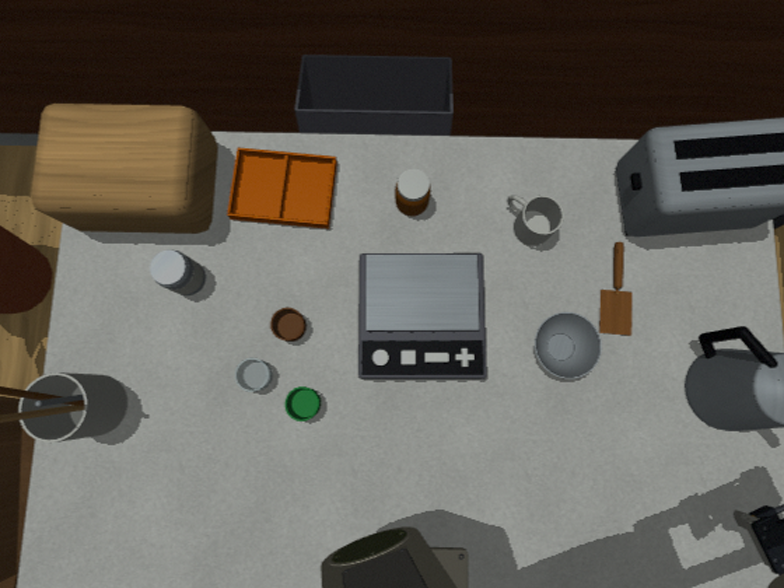

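View pics/side.png

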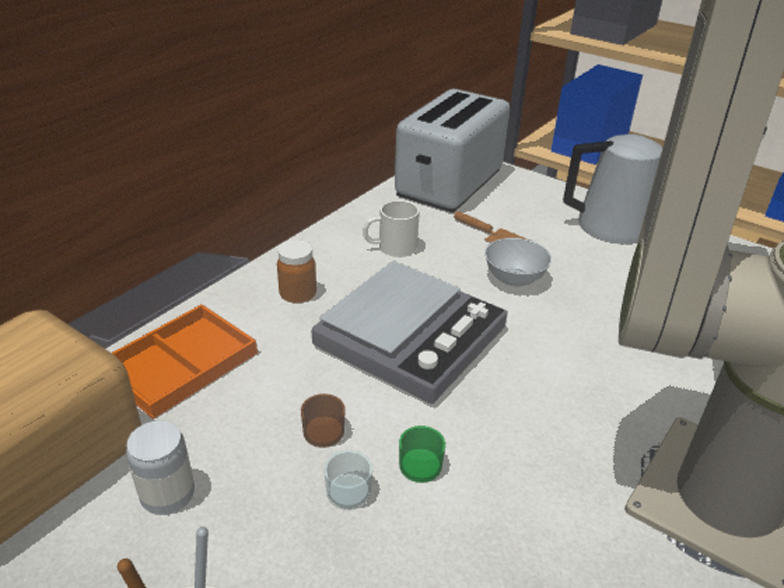

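The top view shows, left to right, the round key (380,357), square (408,357), bar (436,357) and cross (464,357). Three cups could be taken for the ramekin: clear (254,376), brown (289,325) and green (303,404). By the description it is the clear one, also at (348,480) in the side view. Next I measure and check it in a close crop.

```bash
python3 - <<'E'
from h import *
c=cam('top'); f=c['frame']
g=f.min(2); m=np.zeros_like(g); m[240:268,258:346]=(g[240:268,258:346]>150)
n,l,st,ce=cv2.connectedComponentsWithStats(m)
K=[]
for i in range(1,n):
    if st[i,4]>30: K.append(ray(c,*ce[i],.059)); print(st[i],ce[i],K[-1].round(4))
W=cloud(c)
# scale edges: platform pixels by depth height
pm=((W[:,:,2]>.052)&(W[:,:,2]<.075)); pm[:, :250]=0; pm[:,350:]=0; pm[:175]=0; pm[240:]=0
r=cv2.minAreaRect(np.argwhere(pm)[:,::-1].astype(np.float32)); print('plat',r,ray(c,*r[0],.062))
# ramekin, depth heights around
x0,y0=int(254/1.4),int(376/1.4)
s=W[y0-16:y0+17,x0-16:x0+17]; mm=(s[:,:,2]>.02); print(mm.sum(), np.nanmax(s[:,:,2]), np.nanmean(s[mm],0) if mm.any() else '')
save('ram_top.png',f[245:300,150:240],6)
for n_,(u,v) in {'top':(254,376),'brown':(289,325),'green':(303,404)}.items(): print(n_,ray(c,u/1.4,v/1.4,.045))
E
```

```text
[326 249  12  12  64] [331.328125 254.390625] [ 0.4687 -0.0949  0.059 ]
[267 250  10  11  84] [271.33333333 254.89285714] [0.4637 0.0658 0.059 ]
[287 251   9   9  81] [291. 255.] [0.4646 0.0131 0.059 ]
[304 252  16   6  95] [311.42105263 254.52631579] [ 0.4672 -0.0416  0.059 ]
plat ((301.5, 208.5), (53.0, 81.0), 90.0) [ 0.59126828 -0.01305045  0.062     ]
217 0.05434170344108711 [0.42467712 0.31547936 0.04123965]
top [0.42200485 0.30860842 0.045     ]
brown [0.52255255 0.24620667 0.045     ]
green [0.37113437 0.21112851 0.045     ]
```

View pics/ram_top.png

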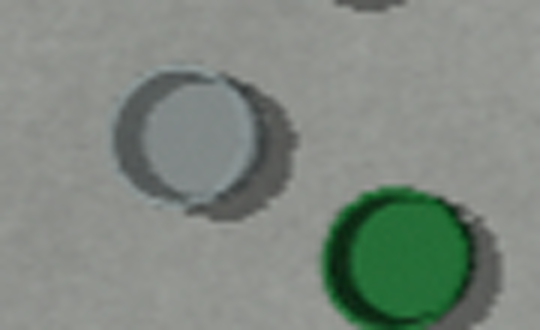

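The crop confirms the clear, colourless ramekin, with its rim centre at about (184,135) in the crop; the green one is to its lower right. I set off with the fingers closing.

Emit:
move_arm([
  [0,0,0,0.32,-0.73,0,0],
  [0,0,0,0.32,-0.73,0,0],
  [0,0,0,0.32,-0.73,0,0],
  [0,0,0,0.32,-0.73,0,0],
  [0,0,0,0.32,-0.73,0,0],
  [0,0,0,0.32,-0.73,0,0],
  [0,0,0,0.32,-0.73,0,0],
  [0,0,0,0.32,-0.73,0,0],
  [0,0,0,0.32,-0.73,0,0],
  [0,0,0,0.32,-0.73,0,0],
], force=20)

```text
t: 1.15
tool_pos: [0.2421, -0.3484, 0.2004]
orientation: [-3.073, -0.65, 0.0]
force: [-0.4, -0.8, 0.4]
opening: 0.0177
gripper_force: 0.0
```

Emit:
move_arm([
  [0,0,-1,0,0,0,0],
  [0,0,-1,0,0,0,0],
  [0,0,-1,0,0,0,0],
  [0,0,-1,0,0,0,0],
  [0,0,-1,0,0,0,0],
  [0,0,-1,0,0,0,0],
  [0,0,-1,0,0,0,0],
  [0,0,-1,0,0,0,0],
  [0,0,-1,0,0,0,0],
  [0,0,-1,0,0,0,0],
])

```text
t: 2.15
tool_pos: [0.2421, -0.3492, 0.2004]
orientation: [-2.332, -2.104, -0.0]
force: [-0.9, 0.4, 0.2]
opening: 0.0002
gripper_force: 0.0
```

Emit:
move_arm([
  [0,0,-1,0,0,0,0],
  [0,0,-0.3,0,0,0,0],
  [0,0,0,1,0.9,0,0],
  [0,0,0,1,0.9,0,0],
  [0,0,0,1,0.9,0,0],
  [0,0,0,1,0.9,0,0],
  [0,0,0,1,0.9,0,0],
  [0,0,0,1,0.9,0,0],
  [0,0,0,1,0.9,0,0],
  [0,0,0,1,0.9,0,0],
])

```text
t: 3.15
tool_pos: [0.4169, -0.1429, 0.2005]
orientation: [-2.189, -2.254, 0.0]
force: [-0.3, 0.4, -0.5]
opening: 0.0004
gripper_force: 0.0
```

Emit:
move_arm([
  [0,0,0,0.5,0.26,0,0],
  [0,0,0,0.5,0.26,0,0],
  [0,0,0,0.5,0.26,0.2,0],
  [0,0,0,0.5,0.26,0.2,0],
  [0,0,0,0.5,0.26,0.2,0],
  [0,0,0,0.5,0.27,0.2,0],
  [0,0,0,0.5,0.27,0.2,0],
  [0,0,0,0.5,0.27,0.2,0],
  [0,0,0,0,0,0,0],
  [0,0,0,0,0,0,0],
])

```text
t: 4.15
tool_pos: [0.4658, -0.0426, 0.1704]
orientation: [-2.187, -2.254, 0.001]
force: [-0.1, -0.9, 0.0]
opening: 0.0004
gripper_force: 0.0
```

```bash
python3 - <<'E'
from h import *
c=cam('wrist'); s=read_state(); print(s['t'],s['tool_pos'],s['orientation'],-c['R'].T@c['t'])
save('w1.png',c['frame']);f=c['frame']
n,l,st,ce=cv2.connectedComponentsWithStats((f.min(2)>150).astype(np.uint8))
for i in range(1,n):
    if 300<st[i,4]<20000: print(st[i],ce[i].round(1),ray(c,*ce[i],.059).round(4))
E
```

```text
4.2 [ 0.46590083 -0.04294355  0.1707005 ] [ 2.18824960e+00  2.25414222e+00 -6.09811046e-04] [0.46328211 0.04100262 0.35508965]
[ 261   62   36   39 1108] [278.3  80.9] [0.4644 0.0662 0.059 ]
[263 132  31  30 881] [278.1 146.4] [0.466  0.0125 0.059 ]
[269 182  18  41 640] [277.9 200.3] [ 0.4675 -0.0367  0.059 ]
[  61  227  120   73 5881] [116.8 264.8] [ 0.3106 -0.1074  0.059 ]
[   0  290  149   43 3284] [ 57.1 318.2] [ 0.2414 -0.1707  0.059 ]
[  19  368  128   43 4633] [ 83.6 387.2] [ 0.2562 -0.2602  0.059 ]
[ 407  368   92   52 3347] [444.5 397.5] [ 0.6642 -0.2622  0.059 ]
```

View pics/w1.png

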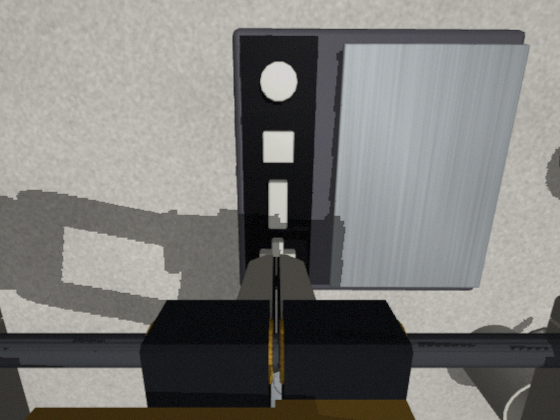

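The wrist view shows round (278,81), square (278,146), bar (278,200) partly in shadow, and the cross hidden under the fingers. The positions agree with the top view. Pressing the bar key.

Emit:
move_arm([
  [0,0,0,0.06,0.06,0.8,0],
  [0,0,0,0,0,0.8,0],
  [0,0,0,0,0,0.8,0],
  [0,0,0,0,0,0.8,0],
  [0,0,0,0,0,0.5,0],
  [0,0,0,0,0,0.3,0],
  [0,0,0,0,0,0.2,0],
  [0,0,0,0,0,0.12,0],
  [0,0,0,0,0,0,0],
  [0,0,0,0,0,0,0],
])

```text
t: 5.2
tool_pos: [0.468, -0.0412, 0.0633]
orientation: [2.188, 2.253, 0.001]
force: [-0.9, -0.2, 0.4]
opening: 0.0004
gripper_force: 0.0
```

The force reads nothing, so I look before going further.

```bash
python3 - <<'E'
from h import *
c=cam('side'); s=read_state(); print(s['t'],s['tool_pos'],s['force'],s['wrist_torque'])
save('s2.png',c['frame'][170:300,200:400],4)
E
```

```text
5.25 [ 0.46801373 -0.04120464  0.06330937] [ 0.41713798 -0.76473317  1.16673779] [-0.07591221 -0.08764642 -0.03606329]
```

View pics/s2.png

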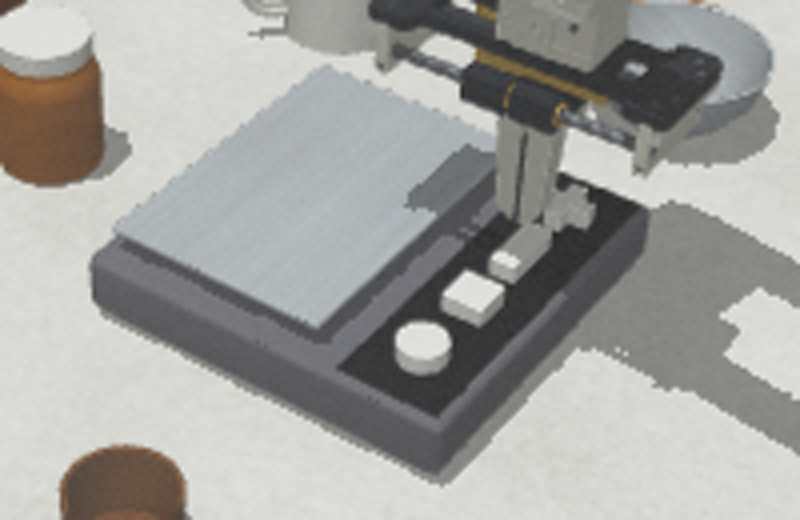

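The fingers end at crop (522,220), about 25 px above the bar's centre (522,248), so the tips look either higher than reported or offset. I check this with projection and depth.

```bash
python3 - <<'E'
from h import *
c=cam('side'); W=cloud(c)
def pr(p):
    q=c['R']@np.array(p)+c['t']; return np.array([q[0]/q[2]*c['fx']+c['cx'],q[1]/q[2]*c['fy']+c['cy']])
for p in ([.468,-.0412,.0523],[.4675,-.0415,.059],[.466,.0125,.059],[.4644,.0662,.059]): print(p,((pr(p)-[200,170])*4).round(1))
for u,v in [(505,215),(522,216),(535,216),(510,190),(540,190),(510,150),(475,295),(425,338),(530,245),(506,260),(574,208),(300,200)]: print(u,v,W[170+v//4,200+u//4].round(4))
s=read_state(); print(s['q'],tips_ahead)
E
```

```text
[0.468, -0.0412, 0.0523] [518.5 248.8]
[0.4675, -0.0415, 0.059] [520.5 240.1]
[0.466, 0.0125, 0.059] [473.1 286.9]
[0.4644, 0.0662, 0.059] [423.1 336.3]
505 215 [ 0.4743 -0.0302  0.0837]
522 216 [ 0.4635 -0.0301  0.086 ]
535 216 [ 0.4543 -0.0275  0.0921]
510 190 [ 0.4724 -0.0284  0.1032]
540 190 [ 0.4532 -0.0311  0.1107]
510 150 [ 0.4765 -0.031   0.1284]
475 295 [0.4634 0.0177 0.0599]
425 338 [0.465  0.0643 0.0576]
530 245 [ 0.4622 -0.0415  0.0587]
506 260 [ 0.4654 -0.02    0.0585]
574 208 [ 0.4599 -0.0883  0.0585]
300 200 [0.5922 0.0107 0.0608]
[-1.96960626e-01 -1.14857890e-01  1.99279565e+00 -1.34668665e-05
  1.26258142e+00 -2.26400166e-01] 0.011
```

```bash
python3 - <<'E'
from h import *
for n in ('side','top'):
    c=cam(n); W=cloud(c)
    m=(W[...,0]>.42)&(W[...,0]<.51)&(W[...,1]>-.075)&(W[...,1]<0)&(W[...,2]>.066)&(W[...,2]<.16)
    P=W[m]; print(n,len(P))
    for a,b in [(.066,.07),(.07,.075),(.075,.08),(.08,.09),(.09,.1),(.1,.11),(.11,.12),(.12,.14)]:
        Q=P[(P[:,2]>=a)&(P[:,2]<b)]
        if len(Q): print(a,len(Q),np.percentile(Q,[3,50,97],axis=0).round(4).tolist())
E
```

```text
side 354
0.08 26 [[0.456, -0.0377, 0.0811], [0.4674, -0.031, 0.087], [0.4783, -0.0286, 0.0897]]
0.09 43 [[0.4532, -0.0477, 0.0907], [0.4629, -0.0316, 0.095], [0.4807, -0.0277, 0.0989]]
0.1 53 [[0.4518, -0.0432, 0.1004], [0.4662, -0.0311, 0.1049], [0.4822, -0.0266, 0.1088]]
0.11 61 [[0.4516, -0.0459, 0.1103], [0.4647, -0.0315, 0.1152], [0.4835, -0.0284, 0.1197]]
0.12 112 [[0.4499, -0.0433, 0.1208], [0.4646, -0.0306, 0.1308], [0.4837, -0.0278, 0.139]]
top 0
```

Depth puts the closed fingertips at z≈0.080, about 28 mm above what the state implies, while x and y agree. I descend in stages, watching the force.

Emit:
move_arm([
  [0,0,0,0,0,0.3,0],
  [0,0,0,0,0,0.3,0],
  [0,0,0,0,0,0.15,0],
  [0,0,0,0,0,0.08,0],
  [0,0,0,0,0,0.05,0],
  [0,0,0,0,0,0.05,0],
  [0,0,0,0,0,0,0],
  [0,0,0,0,0,0,0],
  [0,0,0,0,0,0,0],
  [0,0,0,0,0,0,0],
])

```text
t: 6.4
tool_pos: [0.4676, -0.0411, 0.0396]
orientation: [2.188, 2.254, 0.0]
force: [-2.2, 0.6, 2.1]
opening: 0.0005
gripper_force: 1.2
```

Emit:
move_arm([
  [0,0,0,0,0,0.05,0],
  [0,0,0,0,0,0.05,0],
  [0,0,0,0,0,0.05,0],
  [0,0,0,0,0,0.03,0],
  [0,0,0,0,0,0,0],
  [0,0,0,0,0,0,0],
  [0,0,0,0,0,0,0],
  [0,0,0,0,0,0,0],
  [0,0,0,0,0,0,0],
  [0,0,0,0,0,0,0],
])

```text
t: 7.4
tool_pos: [0.4677, -0.0412, 0.035]
orientation: [2.188, 2.254, 0.0]
force: [-0.0, 1.0, 4.4]
opening: 0.0004
gripper_force: 2.2
```

```bash
cat > k.py <<'E'
from h import *
# mean height of each key seen by side camera; forces
c=cam('side'); W=cloud(c)
for n,y,x in (('round',.0662,.4644),('square',.0125,.466),('bar',-.0415,.4675),('cross',-.0955,.469)):
    m=(abs(W[...,0]-x)<.007)&(abs(W[...,1]-y)<.022)&(W[...,2]>.047)&(W[...,2]<.066)&(c['frame'].min(2)>110)
    print(n,m.sum(),np.median(W[m][:,2]).round(4) if m.any() else '')
F=[]
s=read_state(); print(s['t'],s['tool_pos'],s['force'])
E
python3 k.py
```

```text
round 79 0.0583
square 64 0.0581
bar 33 0.0538
cross 49 0.058
7.45 [ 0.46772663 -0.04114551  0.03502856] [-0.57647428  0.08937232  5.52036061]
```

Emit:
move_arm([
  [0,0,0,0,0,0.05,0],
  [0,0,0,0,0,0.03,0],
  [0,0,0,0,0,0.03,0],
  [0,0,0,0,0,0,0],
  [0,0,0,0,0,0,0],
  [0,0,0,0,0,0,0],
  [0,0,0,0,0,0,0],
  [0,0,0,0,0,0,0],
  [0,0,0,0,0,0,0],
  [0,0,0,0,0,0,0],
])

```text
t: 8.45
tool_pos: [0.4678, -0.0412, 0.034]
orientation: [2.188, 2.254, 0.0]
force: [-9.0, 3.2, 23.8]
opening: 0.0006
gripper_force: 11.9
```

```bash
python3 k.py
```

```text
round 76 0.058
square 65 0.0581
bar 31 0.0533
cross 50 0.0578
8.5 [ 0.4678714  -0.04118786  0.03398279] [-9.25415948  1.54410057 23.28833092]
```

The bar key bottomed out at 24 N with the TCP at z=0.034. I lift, shift 54 mm to the square key, and press the same way.

Emit:
move_arm([
  [0,0,0,0,0,-0.5,0],
  [0,0,0,0,0,-0.5,0],
  [0,0,0,0,0,0,0],
  [0,0,0,0,0,0,0],
  [0,0,0,0.54,0,0,0],
  [0,0,0,0.54,0,0,0],
  [0,0,0,0.54,0,0,0],
  [0,0,0,0.54,0,0,0],
  [0,0,0,0,0,0,0],
  [0,0,0,0,0,0,0],
])

```text
t: 9.5
tool_pos: [0.4659, 0.0134, 0.0571]
orientation: [2.187, 2.256, -0.0]
force: [-0.6, -0.5, -0.9]
opening: 0.0004
gripper_force: 0.0
```

```bash
python3 k.py
```

```text
round 73 0.0585
square 65 0.0584
bar 61 0.0586
cross 42 0.057
9.55 [0.46594165 0.01302461 0.05715074] [0.42321428 0.48810092 0.46990403]
```

Emit:
move_arm([
  [0,0,0,0,0,0.3,0],
  [0,0,0,0,0,0.25,0],
  [0,0,0,0,0,0.1,0],
  [0,0,0,0,0,0.1,0],
  [0,0,0,0,0,0.1,0],
  [0,0,0,0,0,0.08,0],
  [0,0,0,0,0,0.04,0],
  [0,0,0,0,0,0.02,0],
  [0,0,0,0,0,0,0],
  [0,0,0,0,0,0,0],
])

```text
t: 10.55
tool_pos: [0.4656, 0.0126, 0.034]
orientation: [-2.188, -2.254, 0.002]
force: [-13.5, -1.5, 22.0]
opening: 0.0007
gripper_force: 11.1
```

```bash
python3 k.py
```

```text
round 73 0.0584
square 32 0.0532
bar 47 0.0587
cross 28 0.0581
10.6 [0.4656149  0.01255272 0.03397183] [-12.64424681  -1.20302204  22.62727193]
```

Both keys pressed. I lift, open the fingers and go towards the ramekin for a close look.

Emit:
move_arm([
  [0,0,0,0,0,-0.8,0],
  [0,0,0,0,0,-0.9,0],
  [0,0,0,0,0,-0.9,0],
  [0,0,0,0.95,-0.2,-0.9,93],
  [0,0,0,0.95,-0.2,-0.9,93],
  [0,0,0,0.95,-0.2,-0.8,93],
  [0,0,0,0.95,-0.2,-0.8,93],
  [0,0,0,0.95,-0.2,0,93],
  [0,0,0,0.95,-0.2,0,93],
  [0,0,0,0.95,-0.2,0,93],
])

```text
t: 11.6
tool_pos: [0.4261, 0.1792, 0.1826]
orientation: [2.188, 2.253, 0.002]
force: [-0.2, -0.0, 0.9]
opening: 0.052
gripper_force: 0.0
```

Emit:
move_arm([
  [0,0,0,0.95,-0.2,0,93],
  [0,0,0,0,0,0,93],
  [0,0,0,0,0,0,93],
  [0,0,0,0,0,0,93],
  [0,0,0,0,0,0,93],
  [0,0,0,0,0,0,93],
  [0,0,0,0,0,0,93],
  [0,0,0,0,0,0,93],
  [0,0,0,0,0,0,93],
  [0,0,0,0,0,0,93],
])

```text
t: 12.6
tool_pos: [0.4204, 0.2016, 0.1824]
orientation: [-2.189, -2.254, -0.0]
force: [1.3, 0.9, -0.4]
opening: 0.0931
gripper_force: 0.0
```

```bash
python3 - <<'E'
from h import *
s=read_state(); print(s['t'],s['tool_pos'],s['opening'])
t=cam('top'); print('top rim',ray(t,180.7,267.5,.05))
c=cam('wrist'); save('w2.png',c['frame'])
d=cam('side'); W=cloud(d); p=s['tool_pos']
m=(np.hypot(W[...,0]-p[0],W[...,1]-p[1])<.09)&(W[...,2]>.1)&(W[...,2]<.25)
P=W[m]
for a in np.arange(.1,.25,.01):
    Q=P[(P[:,2]>=a)&(P[:,2]<a+.01)]
    if len(Q): print(a.round(2),len(Q),np.percentile(Q,[3,50,97],axis=0).round(3).tolist())
def pr(c,p):
    q=c['R']@np.array(p)+c['t']; return np.array([q[0]/q[2]*c['fx']+c['cx'],q[1]/q[2]*c['fy']+c['cy']]).round(1)
print(pr(c,[.423,.309,.05]))
E
```

```text
12.6 [0.42036805 0.20156186 0.18240795] 0.0931056904842345
top rim [0.42473069 0.30948983 0.05      ]
0.2 57 [[0.362, 0.201, 0.201], [0.467, 0.211, 0.206], [0.475, 0.215, 0.209]]
0.21 90 [[0.358, 0.198, 0.21], [0.466, 0.211, 0.215], [0.478, 0.215, 0.22]]
0.22 97 [[0.358, 0.196, 0.22], [0.466, 0.21, 0.225], [0.479, 0.215, 0.23]]
0.23 105 [[0.358, 0.197, 0.23], [0.374, 0.21, 0.235], [0.48, 0.215, 0.24]]
0.24 103 [[0.357, 0.198, 0.24], [0.465, 0.211, 0.245], [0.481, 0.215, 0.25]]
[282.4  84.9]
```

View pics/w2.png

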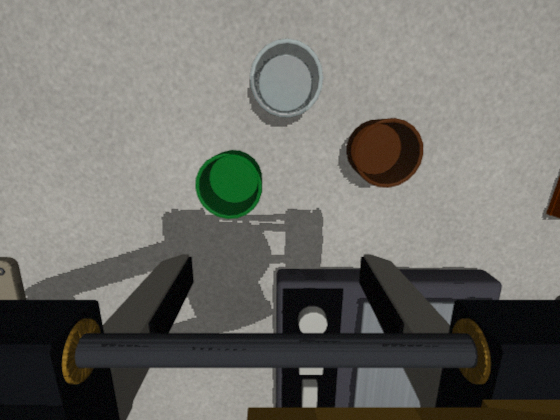

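The wrist view shows the clear ramekin's rim at about (285,78), the brown cup at (385,152) and the green at (230,184). The open tips are also 18 mm above the reported TCP.

```bash
python3 - <<'E'
from h import *
c=cam('wrist'); print(ray(c,285,78,.05),ray(c,249,78,.05),ray(c,321,78,.05),ray(c,285,39,.05),ray(c,285,116,.05),ray(c,230,184,.048),ray(c,385,152,.048))
d=cam('side'); print(ray(d,348/1.4,467/1.4,.05))
E
```

```text
[0.42512431 0.3148412  0.05      ] [0.39303659 0.31388207 0.05      ] [0.45721481 0.31580041 0.05      ] [0.42393585 0.34604718 0.05      ] [0.42635933 0.28241278 0.05      ] [0.37472374 0.21670699 0.048     ] [0.52329845 0.25228986 0.048     ]
[0.42681539 0.31397646 0.05      ]
```

Emit:
move_arm([
  [0,0,0,0.75,0.06,0,93],
  [0,0,0,0.75,0.06,0,93],
  [0,0,0,0.75,0.06,0,93],
  [0,0,0,0.75,0.06,0,93],
  [0,0,0,0.75,0.06,0,93],
  [0,0,0,0.74,0.04,0,93],
  [0,0,0,0,0,0.9,93],
  [0,0,0,0,0,0.9,93],
  [0,0,0,0,0,0.9,93],
  [0,0,0,0,0,0.9,93],
])

```text
t: 13.85
tool_pos: [0.4255, 0.3142, 0.0915]
orientation: [2.188, 2.254, 0.0]
force: [-0.0, -0.4, 0.3]
opening: 0.0929
gripper_force: 0.0
```

Emit:
move_arm([
  [0,0,0,0,0,0.8,93],
  [0,0,0,0,0,0.8,93],
  [0,0,0,0,0,0.7,93],
  [0,0,0,0,0,0.5,93],
  [0,0,0,0,0,0.4,93],
  [0,0,0,0,0,0.3,93],
  [0,0,0,0,0,0.2,93],
  [0,0,0,0,0,0,93],
  [0,0,0,0,0,0,93],
  [0,0,0,0,0,0,93],
])

```text
t: 14.85
tool_pos: [0.4261, 0.3144, 0.0006]
orientation: [2.188, 2.254, 0.002]
force: [1.2, -1.0, 0.1]
opening: 0.0932
gripper_force: 0.0
```

```bash
python3 - <<'E'
from h import *
s=read_state(); print(s['t'],s['tool_pos'],s['force'])
d=cam('side'); save('s3.png',d['frame'][250:400,170:370],4)
E
```

```text
14.85 [0.42607171 0.31437199 0.00058788] [ 1.16558368 -0.95052525  0.11474155]
```

View pics/s3.png

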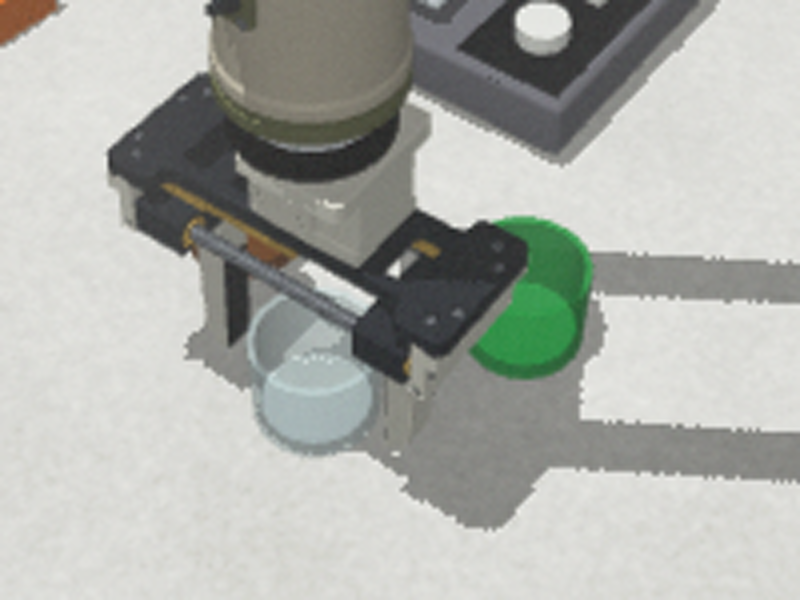

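The fingers stand either side of the clear ramekin: left finger at (225,300), right at (400,420). The green cup is clear. I close.

Emit:
move_arm([
  [0,0,0,0,0,0.1,80],
  [0,0,0,0,0,0.1,72],
  [0,0,0,0,0,0,60],
  [0,0,0,0,0,0,60],
  [0,0,0,0,0,0,60],
  [0,0,0,0,0,0,60],
  [0,0,0,0,0,0,60],
  [0,0,0,0,0,0,60],
  [0,0,0,0,0,0,60],
  [0,0,0,0,0,0,60],
], force=15)

```text
t: 15.9
tool_pos: [0.4255, 0.314, -0.0051]
orientation: [-2.189, -2.254, 0.0]
force: [-0.6, 0.0, -2.2]
opening: 0.0654
gripper_force: 15.0
```

Emit:
move_arm([
  [0,0,0,0,0,-0.2,60],
  [0,0,0,0,0,-0.5,60],
  [0,0,0,0,0,-0.8,60],
  [0,0,0,0,0,-0.8,60],
  [0,0,0,0,0,-0.8,60],
  [0,0,0,0,0,-0.8,60],
  [0,0,0,0,0,-0.7,60],
  [0,0,0,0,0,-0.5,60],
  [0,0,0,0,0,0,60],
  [0,0,0,0,0,0,60],
])

```text
t: 16.9
tool_pos: [0.4256, 0.3141, 0.1224]
orientation: [2.189, 2.254, 0.001]
force: [-0.1, 0.1, -2.3]
opening: 0.0653
gripper_force: 15.0
```

```bash
python3 - <<'E'
from h import *
c=cam('top'); W=cloud(c); f=c['frame'].astype(int)
# steel platform: boundary by depth just above panel
m=(W[...,2]>.054)&(W[...,2]<.07)&(W[...,0]>.49)&(W[...,0]<.72)&(abs(W[...,1]+.011)<.125)
P=W[m]; print(np.percentile(P,[1,50,99],axis=0).round(4).tolist(), cv2.minAreaRect(P[:,:2].astype(np.float32)))
E
```

```text
[[0.5191, -0.1207, 0.056], [0.5913, -0.0136, 0.0606], [0.6656, 0.0938, 0.0652]] ((0.5925914645195007, -0.013012155890464783), (0.14832763373851776, 0.22005315124988556), 1.3040881156921387)
```

The ramekin is held (15 N, opening 65 mm). The platform centre is at (0.593, -0.013). I carry the ramekin there, 15 mm beyond the centre to keep room for the round key.

Emit:
move_arm([
  [0,0,0,-0.4,0.2,0,60],
  [0,0,0,-0.7,0.37,0,60],
  [0,0,0,-0.7,0.37,0,60],
  [0,0,0,-0.7,0.37,0,60],
  [0,0,0,-0.7,0.37,0,60],
  [0,0,0,-0.7,0.37,0,60],
  [0,0,0,-0.7,0.37,0,60],
  [0,0,0,-0.7,0.37,0,60],
  [0,0,0,-0.7,0.37,0,60],
  [0,0,0,-0.7,0.37,0,60],
])

```text
t: 17.95
tool_pos: [0.5184, 0.1475, 0.1212]
orientation: [-2.188, -2.253, 0.003]
force: [-0.1, -0.2, -2.0]
opening: 0.0653
gripper_force: 15.0
```

Emit:
move_arm([
  [0,0,0,-0.7,0.37,0,60],
  [0,0,0,-0.7,0.37,0,60],
  [0,0,0,-0.7,0.37,0,60],
  [0,0,0,-0.7,0.37,0,60],
  [0,0,0,-0.7,0.37,0,60],
  [0,0,0,-0.7,0.37,0,60],
  [0,0,0,-0.7,0.37,0,60],
  [0,0,0,-0.7,0.37,0,60],
  [0,0,0,-0.5,0.4,0,60],
  [0,0,0,-0.2,0,0,60],
])

```text
t: 18.95
tool_pos: [0.6081, -0.0077, 0.122]
orientation: [2.19, 2.252, -0.001]
force: [-0.4, 0.2, -2.2]
opening: 0.0654
gripper_force: 15.0
```

Emit:
move_arm([
  [0,0,0,0,0,0.3,60],
  [0,0,0,0,0,0.5,60],
  [0,0,0,0,0,0.5,60],
  [0,0,0,0,0,0.4,60],
  [0,0,0,0,0,0.3,60],
  [0,0,0,0,0,0.2,60],
  [0,0,0,0,0,0.1,60],
  [0,0,0,0,0,0.1,60],
  [0,0,0,0,0,0,60],
  [0,0,0,0,0,0,60],
])

```text
t: 19.95
tool_pos: [0.6076, -0.0058, 0.0628]
orientation: [2.188, 2.253, 0.001]
force: [-0.6, 0.5, -0.3]
opening: 0.0655
gripper_force: 15.0
```

Emit:
move_arm([
  [0,0,0,0,0,0.04,60],
  [0,0,0,0,0,0.04,60],
  [0,0,0,0,0,0.04,60],
  [0,0,0,0,0,0,60],
  [0,0,0,0,0,0,60],
  [0,0,0,0,0,0,60],
  [0,0,0,0,0,0,60],
  [0,0,0,0,0,0,60],
  [0,0,0,0,0,0,60],
  [0,0,0,0,0,0,60],
])

```text
t: 20.95
tool_pos: [0.6073, -0.0058, 0.0594]
orientation: [-2.189, -2.254, -0.0]
force: [-0.1, -1.1, -1.0]
opening: 0.0653
gripper_force: 15.0
```

```bash
python3 - <<'E'
from h import *
s=read_state(); print(s['t'],s['tool_pos'],s['force'])
d=cam('side'); save('s4.png',d['frame'][150:290,210:410],4)
s=read_state(); print(s['force'])
E
```

```text
20.95 [ 0.60726705 -0.00576847  0.05937353] [-0.07286473 -1.10992626 -1.03174157]
[ 0.00540307  0.99863518 -1.40500764]
```

View pics/s4.png

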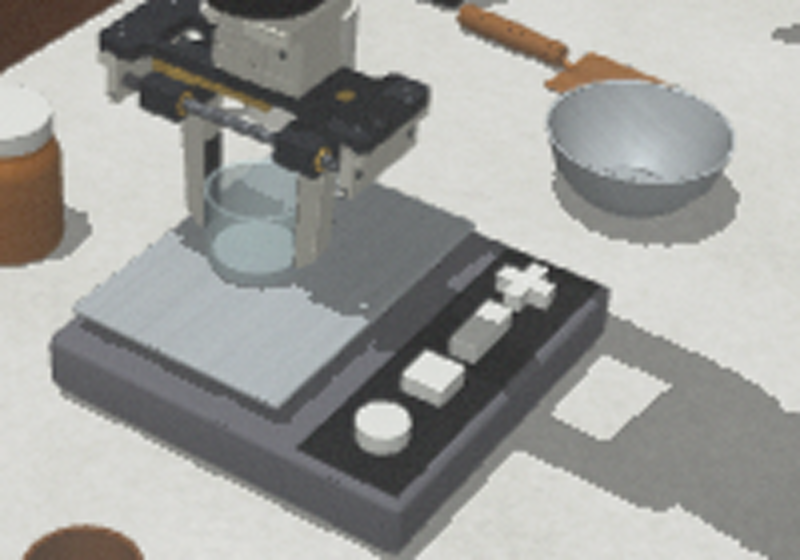

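The picture shows the ramekin (250,230) upright over the platform's middle, just above the surface. I lower it on in small steps.

Emit:
move_arm([
  [0,0,0,0,0,0.04,60],
  [0,0,0,0,0,0.04,60],
  [0,0,0,0,0,0.02,60],
  [0,0,0,0,0,0,60],
  [0,0,0,0,0,0,60],
  [0,0,0,0,0,0,60],
  [0,0,0,0,0,0,60],
  [0,0,0,0,0,0,60],
  [0,0,0,0,0,0,60],
  [0,0,0,0,0,0,60],
])

```text
t: 22.0
tool_pos: [0.6073, -0.0058, 0.0569]
orientation: [-2.189, -2.254, -0.0]
force: [0.0, -0.0, -1.4]
opening: 0.0655
gripper_force: 15.0
```

Emit:
move_arm([
  [0,0,0,0,0,0.02,60],
  [0,0,0,0,0,0.02,60],
  [0,0,0,0,0,0,60],
  [0,0,0,0,0,0,60],
  [0,0,0,0,0,0,60],
  [0,0,0,0,0,0,60],
  [0,0,0,0,0,0,60],
  [0,0,0,0,0,0,60],
  [0,0,0,0,0,0,60],
  [0,0,0,0,0,0,60],
])

```text
t: 23.0
tool_pos: [0.6074, -0.0057, 0.0566]
orientation: [2.188, 2.254, 0.0]
force: [-3.3, 0.3, 4.9]
opening: 0.0652
gripper_force: 15.0
```

It is in contact (+4.9 N). I release it gently and lift straight up.

Emit:
move_arm([
  [0,0,0,0,0,0,68],
  [0,0,0,0,0,0,72],
  [0,0,0,0,0,0,80],
  [0,0,0,0,0,0,93],
  [0,0,0,0,0,0,93],
  [0,0,0,0,0,0,93],
  [0,0,0,0,0,0,93],
  [0,0,0,0,0,-0.2,93],
  [0,0,0,0,0,-0.4,93],
  [0,0,0,0,0,-0.5,93],
])

```text
t: 24.0
tool_pos: [0.6071, -0.0057, 0.0841]
orientation: [-2.188, -2.254, 0.0]
force: [0.2, 0.3, 0.4]
opening: 0.0926
gripper_force: 0.0
```

Emit:
move_arm([
  [0,0,0,0,0,-0.8,93],
  [0,0,0,0,0,-0.8,93],
  [0,0,0,0,0,-0.8,93],
  [0,0,0,0,0,-0.8,93],
  [0,0,0,0,0,0,0],
  [0,0,0,0.28,-0.54,0,0],
  [0,0,0,0.28,-0.54,0,0],
  [0,0,0,0.28,-0.54,0,0],
  [0,0,0,0.28,-0.54,0,0],
  [0,0,0,0.28,-0.54,0,0],
])

```text
t: 25.0
tool_pos: [0.5379, 0.0275, 0.1628]
orientation: [-2.188, -2.253, 0.001]
force: [0.2, -0.3, 0.5]
opening: 0.0495
gripper_force: 0.0
```

Emit:
move_arm([
  [0,0,0,0.28,-0.54,0,0],
  [0,0,0,0.28,-0.54,0,0],
  [0,0,0,0.28,-0.54,0,0],
  [0,0,0,0.28,-0.54,0,0],
  [0,0,0,0.28,-0.54,0,0],
  [0,0,0,0,-0.2,0,0],
  [0,0,0,0,0,0,0],
  [0,0,0,0,0,0,0],
  [0,0,0,0,0,0,0],
  [0,0,0,0,0,0,0],
])

```text
t: 26.0
tool_pos: [0.4656, 0.0598, 0.1633]
orientation: [-2.189, -2.253, 0.0]
force: [-0.3, -0.2, -0.8]
opening: 0.0007
gripper_force: 0.0
```

```bash
python3 - <<'E'
from h import *
s=read_state(); print(s['t'],s['tool_pos'],s['opening'])
d=cam('top'); save('t5.png',d['frame'][160:290,170:350],4)
E
```

```text
26.0 [0.46561219 0.05984594 0.16329353] 0.000740865280624921
```

View pics/t5.png

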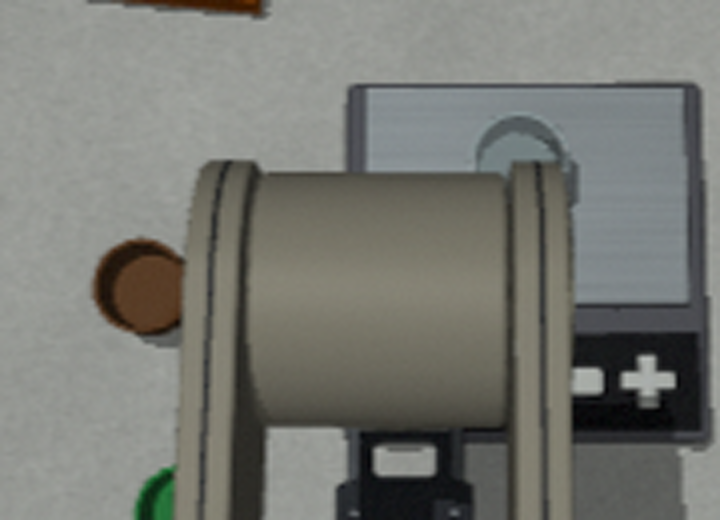

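The ramekin stands on the platform (520,160) and the brown cup hasn't moved. Now the round key.

Emit:
move_arm([
  [0,0,0,0.25,-0.04,0.8,0],
  [0,0,0,0,0,0.8,0],
  [0,0,0,0,0,0.8,0],
  [0,0,0,0,0,0.8,0],
  [0,0,0,0,0,0.7,0],
  [0,0,0,0,0,0.4,0],
  [0,0,0,0,0,0.2,0],
  [0,0,0,0,0,0.1,0],
  [0,0,0,0,0,0.1,0],
  [0,0,0,0,0,0.1,0],
], force=20)

```text
t: 27.05
tool_pos: [0.4649, 0.0664, 0.0441]
orientation: [2.188, 2.253, 0.002]
force: [-0.0, -0.6, -1.4]
opening: 0.0003
gripper_force: 0.0
```

Emit:
move_arm([
  [0,0,0,0,0,0.1,0],
  [0,0,0,0,0,0.1,0],
  [0,0,0,0,0,0.1,0],
  [0,0,0,0,0,0.08,0],
  [0,0,0,0,0,0.06,0],
  [0,0,0,0,0,0,0],
  [0,0,0,0,0,0,0],
  [0,0,0,0,0,0,0],
  [0,0,0,0,0,0,0],
  [0,0,0,0,0,0,0],
])

```text
t: 28.05
tool_pos: [0.4647, 0.0663, 0.0341]
orientation: [2.188, 2.253, 0.001]
force: [-6.5, -0.4, 17.6]
opening: 0.0004
gripper_force: 9.0
```

```bash
python3 k.py
```

```text
round 37 0.0528
square 46 0.058
bar 17 0.0581
cross 1 0.0592
28.1 [0.46472943 0.06635305 0.03408178] [-7.84050502 -1.26028453 17.98173569]
```

The round key is fully down (18 N, TCP z=0.034). I lift clear and check.

Emit:
move_arm([
  [0,0,0,0,0,-0.4,0],
  [0,0,0,0,0,-0.8,0],
  [0,0,0,0,0,-0.8,0],
  [0,0,0,0,0,-0.8,0],
  [0,0,0,0,0,-0.8,0],
  [0,0,0,0,0,-0.8,0],
  [0,0,0,0,0,-0.8,0],
  [0,0,0,0,0,0,0],
  [0,0,0,0,0,0,0],
  [0,0,0,0,0,0,0],
])

```text
t: 29.1
tool_pos: [0.4632, 0.0663, 0.1608]
orientation: [-2.188, -2.253, 0.003]
force: [-0.1, 0.6, -0.3]
opening: 0.0007
gripper_force: 0.0
```

```bash
python3 k.py; python3 - <<'E'
from h import *
c=cam('side'); save('s6.png',c['frame'],1.4)
E
```

```text
round 73 0.058
square 61 0.0582
bar 73 0.0586
cross 68 0.0578
29.15 [0.46311405 0.06627747 0.16075616] [ 0.7719104   0.54315211 -0.48420285]
```

View pics/s6.png

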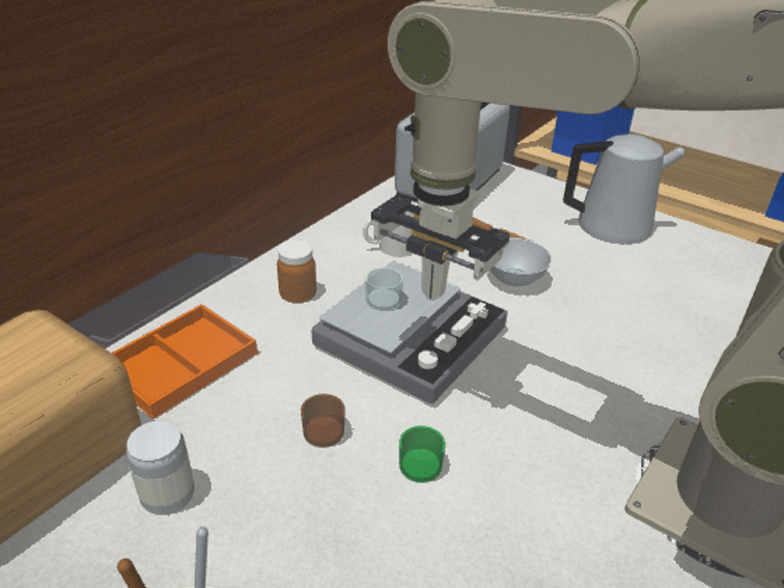

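The ramekin stands upright on the platform (384,288), all four keys are up, the other things haven't moved and the gripper is clear. Handing in.

```bash
python3 -c "from plant import *; print(close_job())"
```

```text
the job is handed in; nothing more can be done
None
```

The job is handed in: I pressed bar then square with the platform empty, set the clear ramekin upright on it, then pressed round; all keys sprang back, the cross key wasn't touched, and it took about 29 s.

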